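# Find the full washer tin by feel

## Task

Only one of the three identical closed tins on the bench is full of washers: find the heaviest by lifting them, setting any lighter one back down upright about where it stood. Hold the heaviest up, upright and well clear, above the middle of the empty stock bin (the one without the bearing in it), ready to refill it, and finish while still holding it there, motionless, in the gripper. Leave the bearing and the wrench, grinding wheel and oil bottle alone, and tip nothing over.

Things in the scene. Friction and masses are not known exactly. Their poses are not given: they have to be found in the camera images.
- tin_a: plain steel tin with pressed-on lid, closed, round, 58 mm in diameter and 75 mm tall, identical to the other two outside; origin at the centre of its underside, z up when it stands; the full one weighs 0.6 to 0.76 kg, each of the others 0.22 to 0.32 kg, and any of the three may be the full one; the load inside is a snug stack with a few mm of play
- tin_b: plain steel tin with pressed-on lid, closed, round, 58 mm in diameter and 75 mm tall, identical to the other two outside; origin at the centre of its underside, z up when it stands; the full one weighs 0.6 to 0.76 kg, each of the others 0.22 to 0.32 kg, and any of the three may be the full one; the load inside is a snug stack with a few mm of play
- tin_c: plain steel tin with pressed-on lid, closed, round, 58 mm in diameter and 75 mm tall, identical to the other two outside; origin at the centre of its underside, z up when it stands; the full one weighs 0.6 to 0.76 kg, each of the others 0.22 to 0.32 kg, and any of the three may be the full one; the load inside is a snug stack with a few mm of play
- bin_1: fixed blue plastic stock bin, 160 mm along its own x by 116 mm along its own y, open on top, walls 60 mm high but only 32 mm at the front end (own -x, toward the robot), floor 4 mm thick; origin at the centre of its underside. Either bin may be the one with the bearing in it
- bin_2: fixed blue plastic stock bin, 160 mm along its own x by 116 mm along its own y, open on top, walls 60 mm high but only 32 mm at the front end (own -x, toward the robot), floor 4 mm thick; origin at the centre of its underside. Either bin may be the one with the bearing in it
- bearing: steel bearing ring, 52 mm across, 16 mm thick, lying flat on the floor of one of the two bins; origin at the centre of its underside
- wrench: bystander: steel wrench 190 mm long lying flat on the left side of the bench; origin under its middle, x along its length
- wheel: bystander: grey grinding wheel 100 mm across, 22 mm thick, lying flat on the right side of the bench; origin at the centre of its underside
- oil: bystander: white plastic bottle 60 mm in diameter, 130 mm tall, standing at the far right; origin at the centre of its underside
There are look-alikes about, which are no part of the job. What is shaped like the tin_c but pink, purple or turquoise is not meant.

How it is judged:
At the end, for the whole second after the job is handed in: The heaviest tin is gripped, still, upright within 0.25 rad, underside over 100 mm above the bench, within 50 mm sideways of the centre of the bin without the bearing; the others stand upright on the bench within 60 mm of their starts, let go, and light (contact forces under 8 N) (((height (world z) of tin_a above 0.1 m and angle between tin_a's own z axis and vertical below 0.25 rad and contact force between tin_a and the fingers above 2 N and linear speed of tin_a below 0.03 m/s and ((horizontal distance between tin_a and bin_1 below 0.05 m and horizontal distance between bearing and bin_1 above 0.1 m) or (horizontal distance between tin_a and bin_2 below 0.05 m and horizontal distance between bearing and bin_2 above 0.1 m)) and height (world z) of each of tin_b, tin_c below 0.008 m and angle between each of tin_b, tin_c's own z axis and vertical below 0.1 rad and distance of each of tin_b, tin_c from where it was at the start of the episode below 0.06 m and contact force between each of tin_b, tin_c and the fingers below 0.1 N and contact force between each of tin_b, tin_c and anything else below 8 N) or (height (world z) of tin_b above 0.1 m and angle between tin_b's own z axis and vertical below 0.25 rad and contact force between tin_b and the fingers above 2 N and linear speed of tin_b below 0.03 m/s and ((horizontal distance between tin_b and bin_1 below 0.05 m and horizontal distance between bearing and bin_1 above 0.1 m) or (horizontal distance between tin_b and bin_2 below 0.05 m and horizontal distance between bearing and bin_2 above 0.1 m)) and height (world z) of each of tin_a, tin_c below 0.008 m and angle between each of tin_a, tin_c's own z axis and vertical below 0.1 rad and distance of each of tin_a, tin_c from where it was at the start of the episode below 0.06 m and contact force between each of tin_a, tin_c and the fingers below 0.1 N and contact force between each of tin_a, tin_c and anything else below 8 N) or (height (world z) of tin_c above 0.1 m and angle between tin_c's own z axis and vertical below 0.25 rad and contact force between tin_c and the fingers above 2 N and linear speed of tin_c below 0.03 m/s and ((horizontal distance between tin_c and bin_1 below 0.05 m and horizontal distance between bearing and bin_1 above 0.1 m) or (horizontal distance between tin_c and bin_2 below 0.05 m and horizontal distance between bearing and bin_2 above 0.1 m)) and height (world z) of each of tin_a, tin_b below 0.008 m and angle between each of tin_a, tin_b's own z axis and vertical below 0.1 rad and distance of each of tin_a, tin_b from where it was at the start of the episode below 0.06 m and contact force between each of tin_a, tin_b and the fingers below 0.1 N and contact force between each of tin_a, tin_b and anything else below 8 N))); the arm keeps its last pose, push and grip.
It fails at once if a tin is tipped over (angle between any of tin_a, tin_b, tin_c's own z axis and vertical above 0.7 rad).
It fails at once if the bearing, wrench, grinding wheel or oil bottle is moved by more than 30 mm (distance of any of bearing, wrench, wheel, oil from where it was at the start of the episode above 0.03 m).
It fails at once if the oil bottle is tipped over (angle between oil's own z axis and vertical above 0.5 rad).
It also fails if it takes over 61 s, if anything falls off the work surface, if the arm or the gripper's body presses on something with over 40 N, if the wrist force passes 120 N, or if a joint passes its speed limit or range.

## Robot

A 7-joint arm with a two-finger parallel gripper is mounted at the origin on the work surface. World frame = base frame: x ahead of the robot, y to its left, z up, the work surface at z = 0. Lengths are in m, angles in rad, forces in N, time in s.
With the tool pointing down it reaches from about 0.425 to 0.875 m from the base axis. Payload 8.4 kg.
Tool frame: the origin (TCP) lies midway between the tips of the shut fingers; the grasp point (between the pads) lies 19 mm behind it; z points along the fingers, y is the direction in which the jaws open and shut (so a half turn about z gives the same grasp; the last joint's range is limited). The gripper opens to 87 mm and grips with 3 to 60 N. Pads are 19 mm wide; open, the fingers measure 117 mm over their backs; the gripper's body (75 mm by 190 mm) begins 51 mm behind the grasp point.
Start: joints at [1.143, 0.333, 0.04, 1.465, -0.013, 1.343, -0.059], TCP at [0.21, -0.615, 0.223] pointing down, gripper open.
Joint ranges: [-2.58, 2.58], [-0.38, 2.09], [-1.3, 1.39], [0.25, 2.4], [-1.5, 4.64], [0.08, 2.09], [-2.65, 2.65]. Speed limits (rad/s): [2.22, 2.22, 2.79, 2.79, 3.14, 3.14, 3.14].

## Interface

Orientations are given as a unit quaternion [x, y, z, w].
In Python, from plant import bot gives the robot as it stands. Calls block until the motion is done:
- bot.goto(position, orientation): joint-space move of the TCP to a pose.
- bot.move_l(position, rot=None, velocity=0.15): straight line of the TCP; rot=None keeps the orientation; velocity is the mean speed in m/s.
- bot.move_joints(angles): joint-space move.
- bot.gripper_to(opening, newtons=None): finger opening in m; newtons is the grip in N (None keeps the last); returns when the fingers have stopped.
- bot.pause(seconds).
- bot.ik(position, orientation): joint angles nearest the present ones, or None.
- bot.get_image(name): name is "scene" or "top" or "wrist"; returns a dict with "frame" (384x512x3 uint8, blue, green, red), "fovy" (degrees; the focal length in pixels is half the picture's height over the tangent of half this angle, whatever the lens; pixels are square), "cx", "cy" (the principal point, pixels), "R" (3x3) and "t" (3): a world point X has camera coordinates R X + t. Camera axes: x right, y down, z forward; pixel columns grow to the right and rows downward; lengths in m; the calibration is good to about 2 mm. A picture is of the moment at which its call begins. There is no depth.
A pose or a line that the arm cannot do raises bot.Unreachable and nothing moves.
- bot.sign_off(): hands the job in, once; it reports no verdict.
Readings, each from a call of its own:
- bot.read_time_s(): time.
- bot.read_joints(): joint angles.
- bot.read_joint_vel(): joint speeds.
- bot.read_tau(): joint torques, N m.
- bot.read_tool_pos(): TCP position.
- bot.read_ee_rot(): TCP orientation.
- bot.read_force(): force on the tool from outside, world axes, zero at the start.
- bot.read_moment(): the same for the moment, N m.
- bot.read_grip_width(): finger opening in m.
Only numpy, scipy, OpenCV 4.12 (cv2) and the standard library are available. Lean on these libraries where they do the work, as an engineer would, in place of code of your own. Each camera call takes 0.05 s, during which the arm holds its last target.

## Working session

There is one attempt and no reset: what is moved stays moved. The work goes in short steps, each a Python script; the robot and the scene stay as the last script left them, time stands still between calls to the robot, and variables do not carry over. Pictures are saved under pics/ and viewed, and the job is handed in when it is done.

```bash
ls; mkdir -p pics; python3 - <<'E'
from plant import bot
import cv2,json
for n in ("scene","top","wrist"):
    d=bot.get_image(n); cv2.imwrite(f"pics/{n}0.png",d["frame"])
    print(n,d["fovy"],d["cx"],d["cy"],d["R"],d["t"],[k for k in d])
print(bot.read_time_s(),bot.read_tool_pos(),bot.read_ee_rot(),bot.read_force(),bot.read_grip_width())
E
```

```text
pics
scene 47.433901367974144 258.95632888385074 200.56056340915242 [[-0.50771442  0.86143301 -0.012619  ]
 [ 0.61674519  0.35319434 -0.70347646]
 [-0.60154088 -0.36494785 -0.71060653]] [ 0.24455545 -0.28863915  1.44029397] ['frame', 'fovy', 'cx', 'cy', 'R', 't']
top 50.29215744562852 261.82762325178976 198.80011526517518 [[ 1.18894309e-02 -9.99929228e-01 -4.24809922e-04]
 [-9.85886026e-01 -1.16515000e-02 -1.67011937e-01]
 [ 1.66995167e-01  2.40449104e-03 -9.85954782e-01]] [-0.01340102  0.48863618  1.26343263] ['frame', 'fovy', 'cx', 'cy', 'R', 't']
wrist 61.6875790772482 255.2424454084557 190.29990950376668 [[ 3.22008064e-01 -9.46736622e-01 -7.58440376e-04]
 [-9.10271691e-01 -3.09825455e-01  2.74615433e-01]
 [-2.60223472e-01 -8.77379972e-02 -9.61553841e-01]] [-0.64850618 -0.03308004  0.39070111] ['frame', 'fovy', 'cx', 'cy', 'R', 't']
0.15 [ 0.20974348 -0.61483801  0.22183965] [ 9.86521344e-01  1.63631348e-01 -1.46051490e-04 -6.30703920e-04] [-0.40050073  0.37244602 -0.80695179] 0.08664426839493401
```

View pics/top0.png

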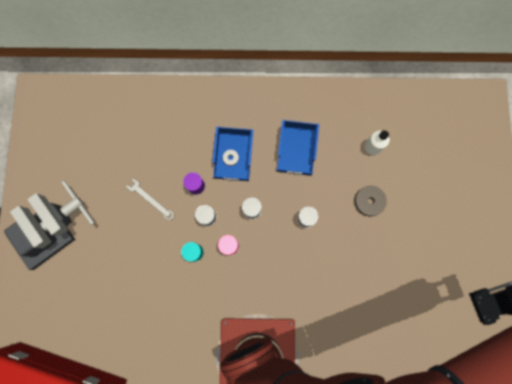

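View pics/scene0.png

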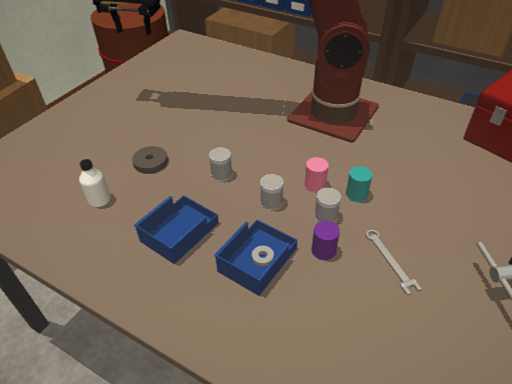

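```bash
python3 -c "
import cv2
i=cv2.imread('pics/top0.png');cv2.imwrite('pics/topz.png',cv2.resize(i[130:330,100:366],None,fx=3,fy=3,interpolation=cv2.INTER_CUBIC))"
```

```text
(no output)
```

View pics/topz.png

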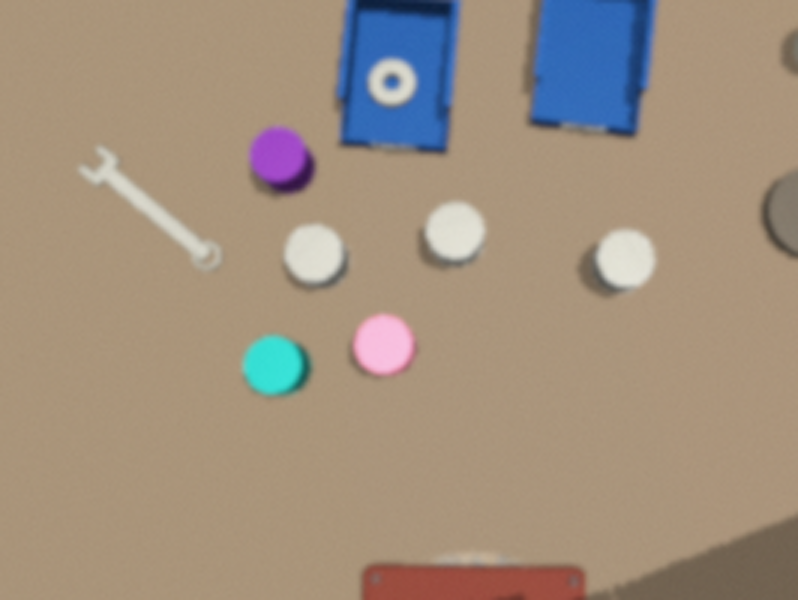

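```bash
cat > h.py <<'E'
import numpy as np,cv2
def ray(d,u,v,z):
    H=d["frame"].shape[0]; f=H/2/np.tan(np.radians(d["fovy"])/2)
    R=np.array(d["R"]);t=np.array(d["t"]);c=-R.T@t
    r=R.T@np.array([(u-d["cx"])/f,(v-d["cy"])/f,1]); return c+r*(z-c[2])/r[2]
def proj(d,X):
    H=d["frame"].shape[0]; f=H/2/np.tan(np.radians(d["fovy"])/2)
    X=np.atleast_2d(X)@np.array(d["R"]).T+np.array(d["t"]); return X[:,:2]/X[:,2:]*f+[d["cx"],d["cy"]]
E
python3 - <<'E'
from plant import bot
from h import *
d=bot.get_image("top");im=d["frame"]
hsv=cv2.cvtColor(im,cv2.COLOR_BGR2HSV)
def blobs(m,z,amin=100):
    n,l,s,c=cv2.connectedComponentsWithStats(m.astype(np.uint8))
    for i in range(1,n):
        if s[i,4]>amin and 120<c[i][1]<280 and 120<c[i][0]<420: print(s[i],c[i].round(1),ray(d,*c[i],z).round(4))
print("lids");blobs((hsv[...,1]<40)&(hsv[...,2]>165),.075)
print("colour");blobs((hsv[...,1]>110)&(hsv[...,2]>110),.075)
print("blue");blobs((hsv[...,0]>100)&(hsv[...,0]<125)&(hsv[...,1]>120),.03,400)
print("bearing",ray(d,231,157,.02))
for p in [(281,121),(319,124),(313,175),(277,170)]: print(ray(d,*p,.06))
for p in [(215,127),(253,128),(249,181),(213,179)]: print(ray(d,*p,.06))
E
```

```text
lids
[371 131  19  18 195] [378.6 140.6] [ 0.6752 -0.3769  0.075 ]
[223 150  15  15 150] [230.1 156.9] [0.6161 0.0942 0.075 ]
[127 179  47  41 355] [149.6 198.9] [0.4785 0.3408 0.075 ]
[242 197  20  19 296] [251.5 206.4] [0.4589 0.0241 0.075 ]
[195 205  20  19 298] [204.1 213.9] [0.4337 0.1698 0.075 ]
[299 207  19  20 296] [308.4 215.8] [ 0.4315 -0.1519  0.075 ]
colour
[ 278  121   41   53 1618] [297.  148.8] [ 0.6451 -0.1172  0.075 ]
[ 213  127   40   53 1419] [232.3 154.6] [0.6237 0.0874 0.075 ]
[184 173  19  18 261] [192.6 181.6] [0.5351 0.2096 0.075 ]
[182 242  20  19 303] [191.1 251.4] [0.3183 0.2052 0.075 ]
blue
[ 278  121   41   53 1778] [297.3 146.7] [ 0.6658 -0.122   0.03  ]
[ 213  128   40   52 1545] [232.5 152.4] [0.644  0.0905 0.03  ]
bearing [0.63097982 0.09579651 0.02      ]
[ 0.74249506 -0.06685711  0.06      ]
[ 0.73374509 -0.19011219  0.06      ]
[ 0.56407975 -0.16913293  0.06      ]
[ 0.57902158 -0.05480008  0.06      ]
[0.71961992 0.14681297 0.06      ]
[0.71768089 0.023687   0.06      ]
[0.5422296  0.03363337 0.06      ]
[0.54735818 0.14780906 0.06      ]
```

```bash
cat >> h.py <<'E'
from plant import bot
Q=[1.,0,0,0]
def weigh(x,y):
    """grasp tin at x,y, lift, return mass estimate"""
    p=bot.read_tool_pos()
    bot.goto([x,y,0.17],Q)
    bot.move_l([x,y,0.032],velocity=0.1)
    bot.pause(.3); f0=np.mean([bot.read_force() for _ in range(1)],axis=0)
    bot.gripper_to(0.05,35); w=bot.read_grip_width()
    bot.move_l([x,y,0.132],velocity=0.08)
    bot.pause(.6)
    f1=[]
    for _ in range(4): f1.append(bot.read_force()); bot.pause(.05)
    f1=np.mean(f1,axis=0)
    print("f0",np.round(f0,2),"f1",np.round(f1,2),"width",w,"mass",(f0[2]-f1[2])/9.81,"t",bot.read_time_s(),bot.read_tool_pos())
E
python3 - <<'E'
from h import *
for p in [(.4315,-.152),(.459,.024),(.434,.170),(.657,-.121)]:
  for z in (.17,.032): print(p,z,np.round(bot.ik([*p,z],Q),2))
weigh(.4315,-.152)
d=bot.get_image("top");a=d["frame"]
b=bot.get_image("scene")["frame"]
cv2.imwrite("pics/l1.png",cv2.resize(np.hstack([a[100:300,120:420],b[60:260,80:380]]),None,fx=1.3,fy=1.3))
E
```

```text
(0.4315, -0.152) 0.17 [ 0.61 -0.   -0.37  1.97 -0.    1.18 -1.32]
(0.4315, -0.152) 0.032 [ 0.59  0.17 -0.37  2.11  0.08  0.88 -1.4 ]
(0.459, 0.024) 0.17 [ 0.59  0.02 -0.73  1.95  0.01  1.18 -1.72]
(0.459, 0.024) 0.032 [ 0.5   0.22 -0.7   2.09  0.18  0.89 -1.87]
(0.434, 0.17) 0.17 [ 0.68  0.09 -1.17  1.92  0.09  1.19 -2.1 ]
(0.434, 0.17) 0.032 [ 0.45  0.32 -1.02  2.07  0.34  0.93 -2.32]
(0.657, -0.121) 0.17 [ 0.4   0.43 -0.38  1.47  0.16  1.28 -1.57]
(0.657, -0.121) 0.032 [ 0.37  0.55 -0.34  1.59  0.2   1.04 -1.6 ]
f0 [-0.53 -0.24  0.23] f1 [-0.01 -0.26 -6.4 ] width 0.0569471809903452 mass 0.6755349139361776 t 6.7333 [ 0.43149716 -0.15203096  0.13200502]
```

View pics/l1.png

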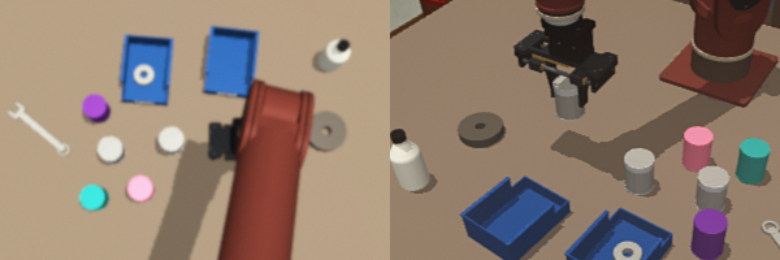

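```bash
python3 - <<'E'
from h import *
x,y,_=bot.read_tool_pos()
bot.move_l([x,y,.20],velocity=.1)
bot.move_l([.655,-.121,.20],velocity=.12)
bot.pause(1)
print(bot.read_force(),bot.read_grip_width(),bot.read_tool_pos(),np.abs(bot.read_joint_vel()).max(),bot.read_time_s())
a=bot.get_image("top")["frame"];b=bot.get_image("scene")["frame"];w=bot.get_image("wrist")["frame"]
cv2.imwrite("pics/e1.png",cv2.resize(np.hstack([a[100:300,150:400],b[60:260,80:380]]),None,fx=1.4,fy=1.4))
cv2.imwrite("pics/e1w.png",w)
E
```

```text
[ 0.19699605  0.08825154 -6.60120999] 0.05689506531349263 [ 0.65499579 -0.12102508  0.19999899] 0.0014038856624029046 10.7
```

The first tin, on the right, is gripped and upright in the scene view. It weighs about 0.68 kg, so it is the full one. The other two tins are untouched.

View pics/e1.png

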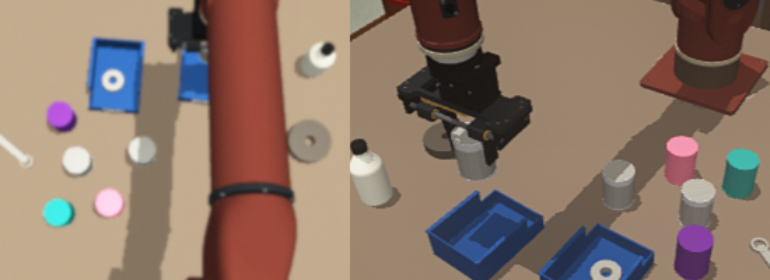

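View pics/e1w.png

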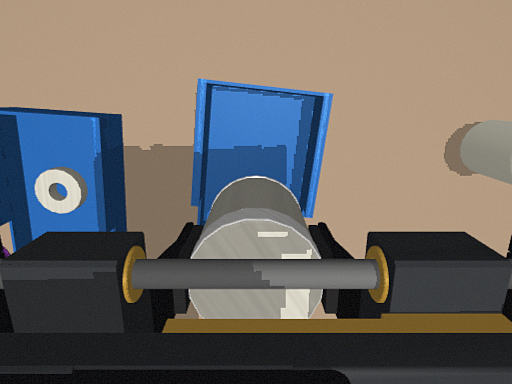

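The tin hangs upright over the empty bin. In the wrist view, the bearing is in the other bin, at pixel (58,190). I'll check the bin centre by overlaying the bin model on the images before handing in.

```bash
python3 - <<'E'
from h import *
c=np.array([.655,-.121]);th=np.arctan2(-.015,.163)
R=np.array([[np.cos(th),-np.sin(th)],[np.sin(th),np.cos(th)]])
def pts(l): return np.array([[*(c+R@np.array(q[:2])),q[2]] for q in l])
P=pts([(-.08,-.058,.032),(.08,-.058,.06),(.08,.058,.06),(-.08,.058,.032)])
o=[]
for n,f in (("scene","scene0"),("wrist",None),("top","top0")):
    d=bot.get_image(n); im=cv2.imread(f"pics/{f}.png") if f else d["frame"].copy()
    cv2.polylines(im,[proj(d,P).round().astype(np.int32)],True,(0,255,255),1)
    o.append(im)
cv2.imwrite("pics/chk.png",np.hstack([cv2.resize(o[0][180:280,110:240],None,fx=3,fy=3),cv2.resize(o[2][100:200,250:350],None,fx=3,fy=3)]))
cv2.imwrite("pics/chkw.png",o[1])
print(bot.read_time_s(),bot.read_force())
E
```

```text
11.0 [-0.85734114  0.57294523 -6.00658239]
```

View pics/chk.png

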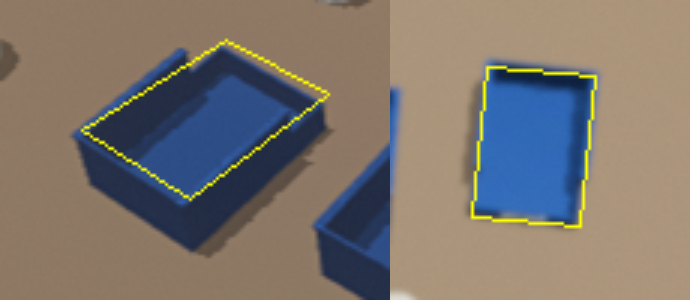

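The bin outline fits both views within a few mm, so the tin is centred. Handing in.

```bash
python3 - <<'E'
from h import *
print(bot.read_grip_width(),bot.read_tool_pos(),bot.read_time_s())
bot.sign_off()
E
```

```text
0.05670721980776065 [ 0.65498143 -0.12101915  0.19999556] 11.0
the job is handed in; nothing more can be done
```

I handed the job in at about 11 s of the 61 s allowed, with the full tin held still above the empty bin.

- **Finding the heaviest:** The first tin I lifted was the right-hand one, near (0.43, -0.15). It weighed about 0.68 kg, inside the 0.6–0.76 kg range for the full tin and far above the 0.22–0.32 kg of the others. I therefore never touched the other two tins and did not weigh them.
- **Holding it:** The tin is upright over the bin without the bearing, at (0.655, -0.121), with its underside about 168 mm above the bench. I set the grip to 35 N.
- **Last checks:**
  - The finger opening was steady at 57 mm.
  - The wrist force still showed the tin's weight, about 6 to 6.6 N.
  - The joints were practically still.
  - The overlaid bin outline matched the top view and the scene view to within a few mm.
  - The bearing was visible in the other bin.

None of the checks failed or disagreed.

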